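# Set a bar blank against the flip stop

### The arm

A 6-joint arm with a two-finger parallel gripper is mounted at the origin on the work surface. World frame = base frame: x ahead of the robot, y to its left, z up, the work surface at z = 0. Lengths are in m, angles in rad, forces in N, time in s.
With the tool pointing down it reaches from about 0.225 to 0.875 m from the base axis. Payload 3.4 kg.
Tool frame: the origin (TCP) lies at the very end of the fingers, on their centre line; the grasp point (between the pads) lies 19 mm behind it; z points along the fingers, y is the direction in which the jaws open and shut (so a half turn about z gives the same grasp; the last joint's range is limited). The gripper opens to 85 mm and grips with 20 to 120 N. Pads are 22 mm wide; open, the fingers measure 114 mm over their backs; the gripper's body (76 mm by 85 mm) begins 54 mm behind the grasp point. The pads swing forward as they close: fully open they stand 13 mm farther back than shut.
Start: joints at [1.101, 0.276, 1.505, -0, 1.361, -0.121], TCP at [0.197, 0.54, 0.231] pointing down, gripper open.
Joint ranges: [-2.89, 2.89], [-0.75, 2.08], [0.22, 2.7], [-1.18, 4.32], [0.11, 2.71], [-2.7, 2.7]. Speed limits (rad/s): [2.57, 2.57, 3.14, 3.14, 3.14, 3.14].

### API

Orientations are given as a unit quaternion [w, x, y, z].
In Python, from rig import manip gives the robot as it stands. The module is installed in compiled form; this text tells all that it offers.
- The arm moves only by the tool carry_out, never from a script. Its argument "moves" is one flat list of numbers, 5 for each row, row after row: the opening in per cent of the stroke, from 0 (shut) to 100 (fully open), then the shift along the world's x, y, z in cm, then the turn about the world's z in rad. A call has exactly 10 rows; each row shifts and turns the commanded pose from where the row before left it; what a row does not reach is not made up. A row lasts 1/10 s, in which the tool goes at most 50 mm and 8.59 degrees, less where a joint would pass 70% of its speed; a pose out of reach is approached as far as the arm can. A call is refused whole if a number of a shift passes 5 or a number of a turn 0.15, either way. A call with a gripper value outside its range is refused whole. The fingers move at their own pace and stop on an object; "squeeze" is the grip in N (left out, the last holds). Time passes only in rows, so rows that do not move let the fingers close, or fill a call up. It gives the time, the measured TCP pose, the force and the opening at its end, in the units of the state.
- manip.get_state(): the state, without advancing time (a new reading comes with each control period).
- manip.get_image(name): name is "scene" or "top" or "wrist"; returns the picture (384x512x3 uint8, red, green, blue); there is no depth.
- manip.camera_info(name): a dict with "fov_y" (degrees; the focal length in pixels is half the picture's height over the tangent of half this angle, whatever the lens; pixels are square), "cx", "cy" (the principal point, pixels), "rvec" (rotation vector, rad) and "tvec" (3), from world to camera coordinates, as OpenCV has them; the wrist camera has in their place "hand_eye" (4x4, takes a point from camera to tool coordinates, whose origin is the TCP and whose axes are the flange's). Camera axes: x right, y down, z forward; pixel columns grow to the right and rows downward; lengths in m; the calibration is good to about 2 mm. A picture is of the moment at which its call begins: read the wrist's pose just before it. camera_info takes no time and is no camera call.
- manip.sign_off(): hands the job in, once; it reports no verdict.
The state is a dict: "clock": time; "qpos": joint angles; "qd": joint speeds; "effort": joint torques, N m; "position": TCP position; "ee_rot": TCP orientation; "contact_force": force on the tool from outside, world axes, zero at the start; "moment": the same for the moment, N m; "width": finger opening in m.
Only numpy, scipy, OpenCV 4.12 (cv2) and the standard library are available. Lean on these libraries where they do the work, as an engineer would, in place of code of your own. Each camera call takes 0.05 s, during which the arm holds its last target. There are 200 camera calls.

### The job

Swing the red flip stop fully down into the trough, then slide the aluminium blank along the trough until its end is seated firmly but gently against the stop's rubber bumper (about 10 N, never rammed). Leave the blank lying flat in the trough touching the bumper, with the stop down, and do not disturb the other things on the bench.

Things in the scene. Friction and masses are not known exactly. Their poses are not given: they have to be found in the camera images.
- fixture: fixed stop trough: green base 380 x 130 x 20 mm (y -80 to +50). Origin on the table under the middle of the channel's centre line; x along the channel towards the stop, z up. Channel: open-ended, floor at z = 20 mm, 43 mm wide between steel rails that rise to z = 32 mm, running x = -190 to +190 mm. Press neither it nor its stop with more than 30 N
- stop_hinge (a point): fixed point on the stop's hinge axis: fixture x = 130, y = -52, z = 85 mm, axes as the fixture's. The axis runs parallel to the channel (along x). It is carried by two green cheeks, together x = 103 to 157, y = -64 to -40 mm, up to z = 98 mm
- flag (a joint): hinge angle of the red L-shaped stop flag, rad: 0 = fully down on its end stop, grows as the arm swings from fixture +y up to +z; 1.9 = end, leaning back. Starts at 1.3 to 1.75 and stays where left (friction 0.14 N m). When down its block, 24 x 26 mm, hangs 59 mm below the hinge, 52 mm from it, filling the channel to 6 mm off its floor
- flag_tab (a point): point on the flag's arm (26 mm wide along x, 10 mm thick, tip 98 mm from the hinge axis): middle of its upper face, which is the back face when raised, 85 mm out from the axis; y axis outwards along the arm, z out of that face. Closed fingers can hook behind it, pull it over and press it down; when down it lies at fixture x = 130, y = 33, z = 90 mm
- bumper (a joint): squeeze of the stop's black rubber bumper (20 mm diameter), m: 0 = free, about 3.5 N per mm; over 18 N (5.1 mm) spoils it. It sits on a brass set screw on the block's -x side, on the channel centre line, z = 38 mm when down. Hand-set: its face, flag down, lies anywhere from fixture x = +76 to +100 mm; not reported, to be found by sight or feel
- stock: aluminium blank: loose square bar 140 x 36 x 36 mm, 0.35 to 0.65 kg, lying in the channel short of the stop. Origin at the centre of its underside; x along its length towards the stop, end faces at x = -70 and +70 mm, top at z = 36 mm. Sliding it takes roughly 1 to 4 N; seat it with 5 to 15 N between its end and the bumper
- spare: loose brass square bar, 120 x 36 x 36 mm, origin at the centre of its underside; leave alone
- chuck_key: loose steel T-shaped chuck key, about 105 mm long, 27 mm high, lying flat; leave alone
- tray: loose open blue plastic tray, 170 x 130 x 35 mm, with two white turned rings in it; origin at the centre of its underside; leave alone
- oil: loose yellow plastic oil bottle with a red cap, 56 mm diameter, 130 mm tall, standing; leave alone
- wrench: loose steel wrench lying to the robot's left; leave alone
- brush: loose bench brush lying beyond the trough; leave alone
Mind the look-alikes: they are no part of the job. Of the things like the stock, leave any that is turquoise; of the rest the larger one is meant.

How it is judged:
On the way, in this order (a step that is already met when the one before it is completed fails the run):
1. the stop flag is fully down (hinge below 0.05 rad) (value of joint flag below 0.05 rad), for 0.2 s.
2. the blank's end presses the bumper with at least 5 N (1.4 mm) with the flag down (value of joint flag below 0.05 rad and value of joint bumper above 0.00143 m and x of stock in the frame of fixture between 0.003 and 0.042 m and y of stock in the frame of fixture between -0.007 and 0.007 m and z of stock in the frame of fixture between 0.016 and 0.023 m and angle between stock's own z axis and vertical below 0.06 rad and angle between the x axis of stock and the x axis of fixture, either way round below 0.08 rad), for 0.25 s.
At the end, for the whole second after the job is handed in: Flag down (below 0.05 rad); the blank flat in the channel (within 7 mm of its centre line, 0.08 rad of its direction), at rest, its front end still touching and lightly squeezing the bumper (by more than 0.1 mm) (value of joint flag below 0.05 rad and x of stock in the frame of fixture between 0.003 and 0.042 m and y of stock in the frame of fixture between -0.007 and 0.007 m and z of stock in the frame of fixture between 0.016 and 0.023 m and angle between stock's own z axis and vertical below 0.06 rad and angle between the x axis of stock and the x axis of fixture, either way round below 0.08 rad and value of joint bumper above 0.0001 m and linear speed of stock below 0.01 m/s).
It fails at once if the bumper is rammed: squeezed by more than 18 N (5.1 mm) (value of joint bumper above 0.00514 m).
It fails at once if the gripper presses the trough or its stop with more than 30 N (contact force between the fingers and fixture above 30 N).
It fails at once if another thing on the bench is moved by more than 20 mm (distance of any of spare, chuck_key, tray, oil, wrench, brush from where it was at the start of the episode above 0.02 m).
It also fails if it takes over 72 s, if anything falls off the work surface, if the arm or the gripper's body presses on something with over 40 N, if the wrist force passes 120 N, or if a joint passes its speed limit or range.

## Working session

There is one attempt and no reset: what is moved stays moved. The work goes in short steps, Python scripts to look and compute and a tool call to move; the robot and the scene stay as the last step left them, time stands still between calls to the robot, and variables do not carry over. Pictures are saved under pics/ and viewed, about 8 in all and at most 12, crops included, and the job is handed in when it is done.

Besides the shell and the picture viewer there is one more tool, called after "Emit:" by a JSON object that holds its "fn" and its "kwargs". carry_out: Moves the arm, as the interface text tells. Its arguments: {"type":"object","properties":{"moves":{"type":"array","items":{"type":"number"}},"squeeze":{"type":"number"}},"required":["moves"]}

```bash
mkdir -p pics
cat > h.py <<'E'
import numpy as np, cv2
from rig import manip
from scipy.spatial.transform import Rotation as R
def cam(name, st=None):
    c=manip.camera_info(name)
    f=192/np.tan(np.radians(c['fov_y'])/2)
    K=np.array([[f,0,c['cx']],[0,f,c['cy']],[0,0,1]])
    if 'rvec' in c:
        Rm=cv2.Rodrigues(np.array(c['rvec'],float))[0]; t=np.array(c['tvec'],float)
    else:
        q=st['ee_rot']; T=np.eye(4); T[:3,:3]=R.from_quat([q[1],q[2],q[3],q[0]]).as_matrix(); T[:3,3]=st['position']
        M=np.linalg.inv(T@np.array(c['hand_eye'])); Rm=M[:3,:3]; t=M[:3,3]
    return K,Rm,t
def ray(C,u,v):
    K,Rm,t=C; d=Rm.T@np.linalg.solve(K,[u,v,1]); return -Rm.T@t,d
def onz(C,u,v,z):
    o,d=ray(C,u,v); return o+d*(z-o[2])/d[2]
def proj(C,p):
    K,Rm,t=C; q=K@(Rm@np.array(p)+t); return q[:2]/q[2]
def grab(name,fn):
    st=manip.get_state(); im=manip.get_image(name)[:,:,::-1].copy(); cv2.imwrite('pics/'+fn,im); return im,cam(name,st)
E
python3 - <<'E'
from h import *
for n in('top','scene'): 
    im,C=grab(n,n+'0.png'); print(n,manip.camera_info(n)); print(-C[1].T@C[2])
s=manip.get_state(); print(s)
print(manip.camera_info('wrist'))
E
```

```text
top {'fov_y': 46.102286953516526, 'cx': 250.35626145920457, 'cy': 193.7134469268075, 'rvec': array([ 2.17747036, -2.17527675,  0.09726994]), 'tvec': array([0.02640543, 0.57867038, 1.53520168])}
[0.44044977 0.02797265 1.58038678]
scene {'fov_y': 52.678637922931266, 'cx': 250.97108483509854, 'cy': 192.05550447495912, 'rvec': array([ 1.67287456,  1.80723164, -0.80990101]), 'tvec': array([ 0.05289858, -0.32814413,  1.53997618])}
[1.35997968 0.0656189  0.79256098]
{'clock': 0.1, 'qpos': array([ 1.10097020e+00,  2.76540931e-01,  1.50597786e+00,  1.30490781e-06,
        1.36070282e+00, -1.21001981e-01]), 'qd': array([-0.00017653, -0.00044332, -0.00272188,  0.00045409,  0.00028439,
        0.00013972]), 'effort': array([ 1.21391829e-03, -4.17699838e+01, -2.46404618e+01, -3.36488174e-04,
        5.91979857e-03, -3.23116365e-05]), 'position': array([0.19632881, 0.53995932, 0.2305324 ]), 'ee_rot': array([-2.37734760e-04,  1.73529239e-01,  9.84828381e-01, -7.79012204e-04]), 'contact_force': array([ 0.06195652, -0.98646592,  0.04396886]), 'moment': array([-0.01391455,  0.01474051, -0.02783309]), 'width': 0.08588241860437196}
{'fov_y': 66.5464236239806, 'cx': 257.1243294138591, 'cy': 191.93985368133207, 'hand_eye': array([[-1.48861490e-04, -9.52117824e-01, -3.05731297e-01,
         7.91947719e-02],
       [ 9.99999626e-01, -4.02218802e-04,  7.65699353e-04,
         1.25060965e-04],
       [-8.52006879e-04, -3.05731069e-01,  9.52117528e-01,
        -1.42764301e-01],
       [ 0.00000000e+00,  0.00000000e+00,  0.00000000e+00,
         1.00000000e+00]])}
```

View pics/top0.png

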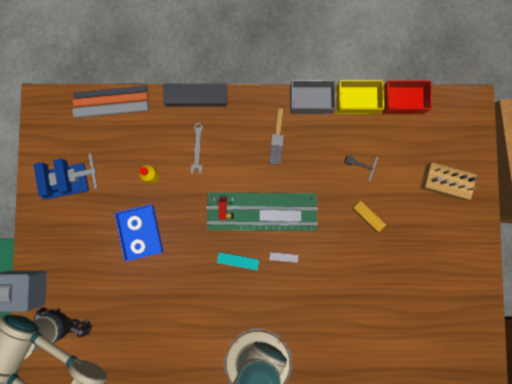

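View pics/scene0.png

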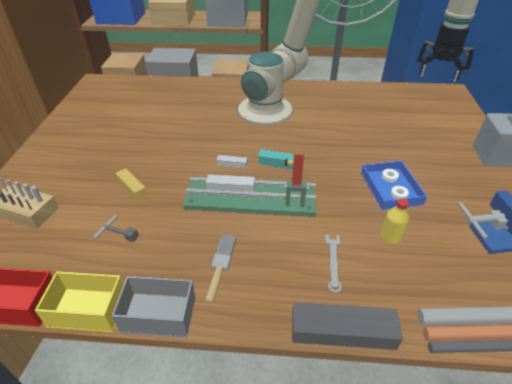

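The top view is up = +x world, left = +y. Things that could be taken for the blank:
- Pale bar in the trough at (280,215).
- Smaller pale bar at (284,257).
- Turquoise bar at (238,261).

By the description it's the larger pale one, in the trough. The stop is at (224,210). I'll measure these and check with a close crop.

Run:
```python
from h import *
im=cv2.imread('pics/top0.png'); C=cam('top'); hsv=cv2.cvtColor(im,cv2.COLOR_BGR2HSV)
roi=np.zeros(im.shape[:2],np.uint8); roi[180:240,195:330]=255
g=cv2.inRange(hsv,(45,60,30),(90,255,200))&roi
g=cv2.morphologyEx(g,cv2.MORPH_CLOSE,np.ones((25,25)))
c=max(cv2.findContours(g,0,2)[0],key=cv2.contourArea)
def quad(c,z):
    P=np.array([onz(C,u,v,z)[:2] for u,v in cv2.boxPoints(cv2.minAreaRect(c))]); 
    # tight in world
    W=np.array([onz(C,*p,z)[:2] for p in c[:,0,:].astype(float)]).astype(np.float32)
    r=cv2.minAreaRect(W*1000); return P,r
print('base',quad(c,.02))
s=cv2.inRange(hsv,(0,0,165),(180,50,255))&roi; s[:208]=0; s[222:]=0
for c2 in cv2.findContours(s,0,2)[0]:
    if cv2.contourArea(c2)>100: print('stock',quad(c2,.056), cv2.boundingRect(c2))
cv2.imwrite('pics/crop0.png',cv2.resize(im[180:275,195:330],None,fx=5.5,fy=5.5,interpolation=2))
```

```text
base (array([[ 0.58147676,  0.17752735],
       [ 0.58187082, -0.20097776],
       [ 0.45378591, -0.19945279],
       [ 0.45341689,  0.17631296]]), ((519.2958374023438, -11.923507690429688), (376.927978515625, 128.1942138671875), 89.48513793945312))
stock (array([[ 0.52069819, -0.00565171],
       [ 0.52083531, -0.14090304],
       [ 0.48706425, -0.14060701],
       [ 0.48692954, -0.00562076]]), ((503.88177490234375, -73.23213195800781), (33.769527435302734, 135.24354553222656), 0.057143449783325195)) (260, 210, 41, 11)
```

View pics/crop0.png

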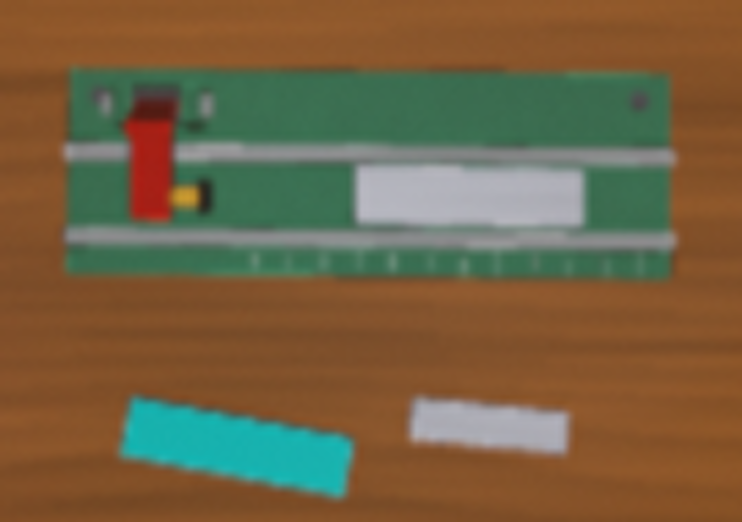

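The trough's axis lies along world +y, with its origin near (0.504, -0.012). The blank is at fixture x ≈ -61 mm and measures 135x34 mm against the true 140x36, so it's the right bar. The flag is raised, with its hinge at about (0.556, 0.118, 0.085). I'll go behind it with the fingers shut.

Emit:
{"fn": "carry_out", "kwargs": {"moves": [0, 3, -3, 0, 0.035, 0, 3, -3, 0, 0.035, 0, 3, -3, 0, 0.035, 0, 3, -3, 0, 0.035, 0, 3, -3, 0, 0.035, 0, 3, -3, 0, 0.035, 0, 3, -3, 0, 0.035, 0, 3, -3, 0, 0.035, 0, 3, -3, 0, 0.035, 0, 3, -3, 0, 0.035]}}

```text
clock: 1.1
position: [0.4973, 0.2389, 0.231]
ee_rot: [-0.0, -0.001, 1.0, 0.0]
contact_force: [0.5, 0.4, 0.9]
width: 0.0001
```

Emit:
{"fn": "carry_out", "kwargs": {"moves": [0, 3, -3, 0, 0, 0, 3, -3, 0, 0, 0, 3, -3, 0, 0, 0, 3, -3, 0, 0, 0, 0, 0, 0, 0, 0, 0, 0, 0, 0, 0, 0, 0, 0, 0, 0, 0, 0, 0, 0, 0, 0, 0, 0, 0, 0, 0, 0, 0, 0]}}

```text
clock: 2.1
position: [0.616, 0.1212, 0.2317]
ee_rot: [0.0, -0.001, 1.0, 0.0]
contact_force: [-0.3, 0.1, -0.6]
width: -0.0
```

Run:
```python
from h import *
s=manip.get_state(); print(s['position'],s['ee_rot'],s['contact_force'],s['width'],s['clock'])
im,C=grab('scene','s1.png')
print([proj(C,p) for p in ([.556,.118,.085],[.606,.118,.231])])
cv2.imwrite('pics/s1c.png',cv2.resize(im[60:230,170:370],None,fx=3.5,fy=3.5,interpolation=2))
hsv=cv2.cvtColor(im,cv2.COLOR_BGR2HSV)
m=(cv2.inRange(hsv,(0,150,60),(6,255,255))|cv2.inRange(hsv,(174,150,60),(180,255,255)))[100:220,270:330]
ys,xs=np.where(m); print(xs.min()+270,xs.max()+270,ys.min()+100,ys.max()+100)
```

```text
[0.61600721 0.12123719 0.23165092] [ 1.58949187e-04 -1.24073007e-03  9.99999214e-01  8.93802092e-05] [-0.33261053  0.05741994 -0.64714378] -3.399985546921798e-05 2.1
[array([296.28941261, 187.43794253]), array([300.58388737, 155.66816495])]
293 302 154 183
```

View pics/s1c.png

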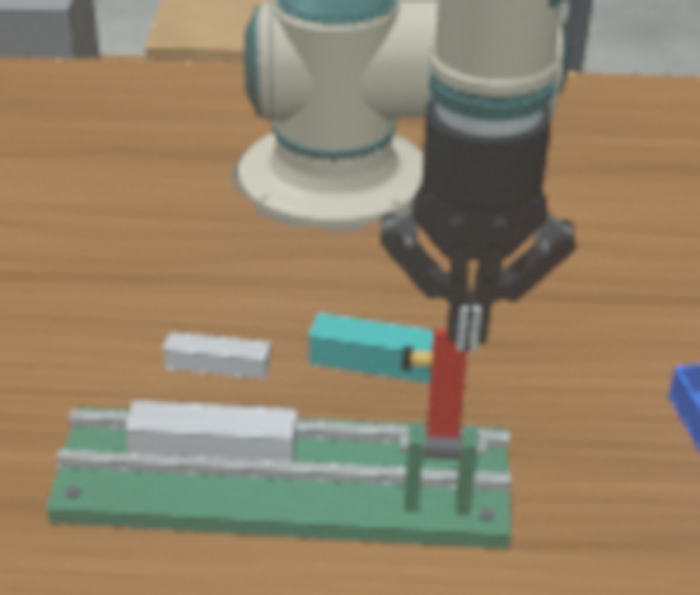

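The scene crop shows the red flag upright with its hinge at about (297,186), which matches the projected hinge. The shut fingers are above and behind it at (304,159). Next I descend behind the flag.

Emit:
{"fn": "carry_out", "kwargs": {"moves": [0, 0, -0.3, -2, 0, 0, 0, 0, -2, 0, 0, 0, 0, -2, 0, 0, 0, 0, -1.5, 0, 0, 0, 0, 0, 0, 0, -0.5, 0, 0, 0, 0, -0.5, 0, 0, 0, 0, -0.5, 0, 0, 0, 0, -0.5, 0, 0, 0, 0, -0.5, 0, 0, 0]}}

```text
clock: 3.15
position: [0.5912, 0.1174, 0.1569]
ee_rot: [0.0, -0.001, 1.0, 0.0]
contact_force: [0.9, 0.4, -0.3]
width: 0.0001
```

Emit:
{"fn": "carry_out", "kwargs": {"moves": [0, -0.48, 0, 0.15, 0, 0, -0.48, 0, 0.15, 0, 0, -0.48, 0, 0.15, 0, 0, -0.48, 0, 0.15, 0, 0, -0.68, 0, -0.05, 0, 0, -0.68, 0, -0.05, 0, 0, -0.68, 0, -0.05, 0, 0, -0.64, 0, -0.22, 0, 0, -0.64, 0, -0.22, 0, 0, -0.64, 0, -0.22, 0]}}

```text
clock: 4.15
position: [0.5324, 0.1175, 0.1541]
ee_rot: [0.0, -0.001, 1.0, 0.0]
contact_force: [1.0, 0.1, 0.4]
width: -0.0001
```

Emit:
{"fn": "carry_out", "kwargs": {"moves": [0, -0.57, 0, -0.36, 0, 0, -0.57, 0, -0.37, 0, 0, -0.57, 0, -0.37, 0, 0, -0.44, 0, -0.51, 0, 0, -0.44, 0, -0.51, 0, 0, -0.44, 0, -0.51, 0, 0, -0.22, 0, -0.46, 0, 0, -0.22, 0, -0.46, 0, 0, -0.22, 0, -0.46, 0, 0, -0.22, 0, -0.46, 0]}}

```text
clock: 5.15
position: [0.4937, 0.1174, 0.1091]
ee_rot: [0.0, -0.001, 1.0, 0.0]
contact_force: [0.7, -0.3, -0.1]
width: 0.0001
```

Run:
```python
from h import *
s=manip.get_state(); print(s['position'],s['contact_force'],s['moment'])
im,C=grab('scene','s2.png')
cv2.imwrite('pics/s2c.png',cv2.resize(im[60:230,170:370],None,fx=3.5,fy=3.5,interpolation=2))
```

```text
[0.4937031  0.11739271 0.1091494 ] [ 0.72301998 -0.30567244 -0.11270634] [ 0.00902419 -0.12059718 -0.07716076]
```

View pics/s2c.png

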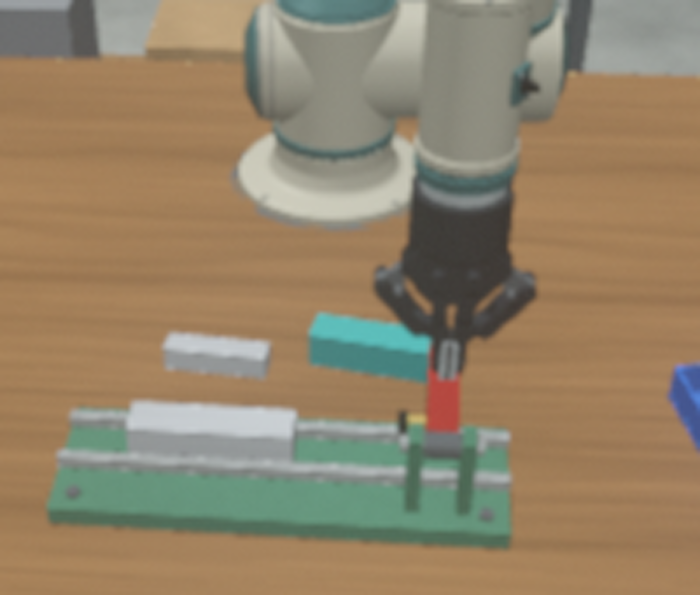

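The scene crop shows the flag following the fingers, nearly down, with the bumper over the channel at (402,420). Now I lower it to the end and press gently.

Emit:
{"fn": "carry_out", "kwargs": {"moves": [0, -0.2, 0, -0.4, 0, 0, -0.2, 0, -0.4, 0, 0, -0.2, 0, -0.4, 0, 0, 0, 0, -0.3, 0, 0, 0, 0, -0.2, 0, 0, 0, 0, -0.1, 0, 0, 0, 0, -0.05, 0, 0, 0, 0, 0, 0, 0, 0, 0, 0, 0, 0, 0, 0, 0, 0]}}

```text
clock: 6.2
position: [0.4879, 0.1174, 0.0911]
ee_rot: [0.0, -0.001, 1.0, 0.0]
contact_force: [-0.4, 0.7, 0.1]
width: 0.0002
```

Emit:
{"fn": "carry_out", "kwargs": {"moves": [0, 0, 0, -0.05, 0, 0, 0, 0, -0.05, 0, 0, 0, 0, 0, 0, 0, 0, 0, 0, 0, 0, 0, 0, 0, 0, 0, 0, 0, 0, 0, 0, 0, 0, 0, 0, 0, 0, 0, 0, 0, 0, 0, 0, 0, 0, 0, 0, 0, 0, 0]}}

```text
clock: 7.2
position: [0.4877, 0.1174, 0.0901]
ee_rot: [0.0, -0.001, 1.0, 0.0]
contact_force: [0.4, -0.6, 0.5]
width: 0.0
```

Emit:
{"fn": "carry_out", "kwargs": {"moves": [0, 0, 0, -0.05, 0, 0, 0, 0, -0.05, 0, 0, 0, 0, 0, 0, 0, 0, 0, 0, 0, 0, 0, 0, 0, 0, 0, 0, 0, 0, 0, 0, 0, 0, 0, 0, 0, 0, 0, 0, 0, 0, 0, 0, 0, 0, 0, 0, 0, 0, 0]}}

```text
clock: 8.2
position: [0.4877, 0.1174, 0.0899]
ee_rot: [0.0, -0.001, 1.0, 0.0]
contact_force: [-1.7, -0.1, 6.9]
width: 0.0003
```

Firm contact: 6.9 N at z = 0.0899, where the tab height when down should be 0.090. Now I lift off, moving to mid-trough for a wrist view.

Emit:
{"fn": "carry_out", "kwargs": {"moves": [0, 0, 0, 1.5, 0, 0, 0, 0, 3.5, 0, 0, 0, -3, 3, 0, 0, 0, -3, 3, 0, 0, 0, -3, 2, 0, 0, 0.4, -3, 2, 0, 0, 0.4, -2, 1, 0, 0, 0.4, 0, 0, 0, 0, 0.4, 0, 0, 0, 0, 0, 0, 0, 0]}}

```text
clock: 9.2
position: [0.5034, -0.0216, 0.248]
ee_rot: [-0.001, -0.001, 1.0, 0.001]
contact_force: [0.4, -0.4, 0.5]
width: -0.0001
```

Run:
```python
from h import *
s=manip.get_state(); print(s['position'],s['contact_force'])
im,C=grab('wrist','w1.png'); 
# predicted pixel landmarks
for n,p in dict(hinge=[.556,.118,.085],tab=[.471,.118,.09],stockfront=[.504,-.003,.056],stockrear=[.504,-.143,.056]).items(): print(n,proj(C,p).round())
```

```text
[ 0.50343948 -0.02164415  0.24795013] [ 0.41297355 -0.37385148  0.47015659]
hinge [379. 220.]
tab [392. 146.]
stockfront [272. 170.]
stockrear [153. 169.]
```

View pics/w1.png

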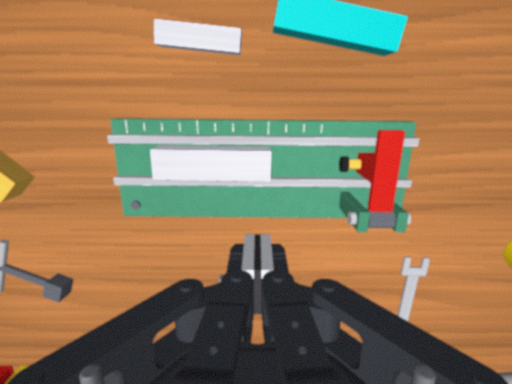

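The wrist view shows the flag down with its block in the channel. The bumper face is at about (340,164), and the blank spans columns 151–271 at rows 149–181. I'll turn these into positions.

Run:
```python
from h import *
im=cv2.imread('pics/w1.png'); C=cam('wrist',manip.get_state()); hsv=cv2.cvtColor(im,cv2.COLOR_BGR2HSV)
s=cv2.inRange(im,(215,215,215),(255,255,255)); s[:148]=0; s[190:]=0; s[:,:140]=0; s[:,285:]=0
c=max(cv2.findContours(s,0,2)[0],key=cv2.contourArea)
W=np.array([onz(C,*p,.056)[:2] for p in c[:,0,:].astype(float)]).astype(np.float32); print(cv2.boundingRect(c),cv2.minAreaRect(W*1000))
b=(hsv[:,:,2]<50).astype(np.uint8)*255; b[:150]=0;b[178:]=0;b[:,:325]=0;b[:,360:]=0
c=max(cv2.findContours(b,0,2)[0],key=cv2.contourArea); x,y,w,h=cv2.boundingRect(c); print('bumper',x,y,w,h, onz(C,x,y+h/2,.040), 'top edge',onz(C,x,y+h/2,.048))
for n,p,z in [('base',(112,119),.02),('base',(415,122),.02),('base',(126,216),.02),('railTL',(110,140),.032),('railTR',(418,143),.032),('railBL',(115,181),.032),('railBR',(410,184),.032)]: print(n,onz(C,*p,z))
```

```text
(151, 150, 120, 33) ((499.1307373046875, -74.26964569091797), (138.51785278320312, 37.04911422729492), 89.07795715332031)
bumper 340 158 8 13 [0.50085577 0.08080607 0.04      ] top edge [0.49911099 0.07847364 0.048     ]
base [ 0.44862427 -0.19929063  0.02      ]
base [0.45145696 0.17478544 0.02      ]
base [ 0.57734923 -0.19929645  0.02      ]
railTL [ 0.47270241 -0.1996555   0.032     ]
railTR [0.4756255  0.17627945 0.032     ]
railBL [ 0.52446449 -0.20109268  0.032     ]
railBR [0.52783734 0.17489266 0.032     ]
```

Wrist and top views agree on y. The blank's front is at y ≈ -0.004 and the bumper face at ≈ 0.080, so the gap is about 83 mm. In x they differ by about 4 mm, so I take 0.501, which is within the finger clearance. I'll drop in behind the blank.

Emit:
{"fn": "carry_out", "kwargs": {"moves": [0, -0.2, -4, -2, 0, 0, 0, -4, -2, 0, 0, 0, -4, -2, 0, 0, 0, -3, -3, 0, 0, 0, 0, -4, 0, 0, 0, 0, -3, 0, 0, 0, 0, -2, 0, 0, 0, 0, -1, 0, 0, 0, 0, 0, 0, 0, 0, 0, 0, 0]}}

```text
clock: 10.25
position: [0.5023, -0.1723, 0.0596]
ee_rot: [0.0, -0.001, 1.0, -0.0]
contact_force: [-0.4, 0.7, 0.2]
width: 0.0003
```

Emit:
{"fn": "carry_out", "kwargs": {"moves": [0, 0, 0, -1, 0, 0, 0, 0, -1, 0, 0, 0, 0, -0.5, 0, 0, 0, 0, -0.4, 0, 0, 0, 0, 0, 0, 0, 0, 0, 0, 0, 0, 0, 0.3, 0, 0, 0, 0, 0.3, 0, 0, 0, 0, 0.3, 0, 0, 0, 0, 0.3, 0, 0]}}

```text
clock: 11.25
position: [0.5017, -0.1602, 0.0302]
ee_rot: [0.0, -0.001, 1.0, 0.0]
contact_force: [0.1, -0.5, 0.7]
width: -0.0002
```

Emit:
{"fn": "carry_out", "kwargs": {"moves": [0, 0, 0.5, 0, 0, 0, 0, 0.5, 0, 0, 0, 0, 0.5, 0, 0, 0, 0, 0.5, 0, 0, 0, 0, 0.5, 0, 0, 0, 0, 0.5, 0, 0, 0, 0, 0.5, 0, 0, 0, 0, 0.5, 0, 0, 0, 0, 0.5, 0, 0, 0, 0, 0.5, 0, 0]}}

```text
clock: 12.25
position: [0.5017, -0.1103, 0.0301]
ee_rot: [0.0, -0.001, 1.0, -0.0]
contact_force: [-0.0, -2.7, 1.6]
width: 0.0002
```

Emit:
{"fn": "carry_out", "kwargs": {"moves": [0, 0.05, 0.25, 0, 0, 0, 0, 0.25, 0, 0, 0, 0, 0.25, 0, 0, 0, 0, 0.25, 0, 0, 0, 0, 0.25, 0, 0, 0, 0, 0.25, 0, 0, 0, 0, 0.25, 0, 0, 0, 0, 0.25, 0, 0, 0, 0, 0, 0, 0, 0, 0, 0, 0, 0]}}

```text
clock: 13.25
position: [0.502, -0.0901, 0.0299]
ee_rot: [-0.0, -0.0, 1.0, 0.0]
contact_force: [1.2, -0.9, 0.8]
width: -0.0
```

Run:
```python
from h import *
s=manip.get_state(); print(s['position'],s['contact_force'])
im,C=grab('scene','s3.png')
cv2.imwrite('pics/s3c.png',cv2.resize(im[110:230,170:340],None,fx=4.5,fy=4.5,interpolation=2))
```

```text
[ 0.50203375 -0.09007666  0.02986246] [ 1.24371046 -0.87485785  0.75180324]
```

View pics/s3c.png

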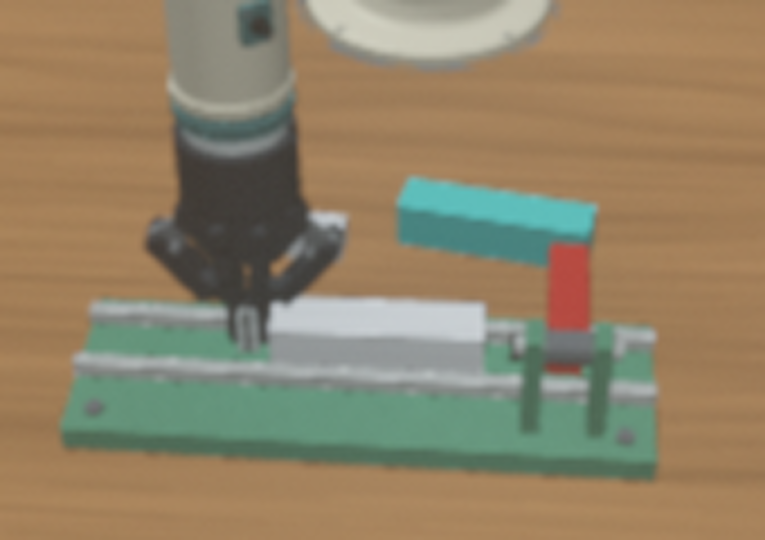

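The scene crop shows the blank flat in the channel ahead of the fingers, its front at (485,335). The bumper is at about (513,345), so a gap remains. Pushing takes about 2.7 N. I continue slowly, feeling for the rise.

Emit:
{"fn": "carry_out", "kwargs": {"moves": [0, 0, 0.12, 0, 0, 0, 0, 0.12, 0, 0, 0, 0, 0.12, 0, 0, 0, 0, 0.12, 0, 0, 0, 0, 0.12, 0, 0, 0, 0, 0.12, 0, 0, 0, 0, 0.12, 0, 0, 0, 0, 0.06, 0, 0, 0, 0, 0.06, 0, 0, 0, 0, 0.06, 0, 0]}}

```text
clock: 14.3
position: [0.502, -0.0803, 0.0299]
ee_rot: [-0.0, -0.001, 1.0, 0.0]
contact_force: [-0.6, -2.5, -0.3]
width: 0.0001
```

Emit:
{"fn": "carry_out", "kwargs": {"moves": [0, 0, 0.04, 0, 0, 0, 0, 0.04, 0, 0, 0, 0, 0.04, 0, 0, 0, 0, 0.04, 0, 0, 0, 0, 0.04, 0, 0, 0, 0, 0.04, 0, 0, 0, 0, 0.02, 0, 0, 0, 0, 0.02, 0, 0, 0, 0, 0.02, 0, 0, 0, 0, 0.02, 0, 0]}}

```text
clock: 15.3
position: [0.5022, -0.0772, 0.03]
ee_rot: [0.0, -0.001, 1.0, 0.0]
contact_force: [-0.4, -2.3, -1.0]
width: -0.0
```

Emit:
{"fn": "carry_out", "kwargs": {"moves": [0, 0, 0.02, 0, 0, 0, 0, 0.02, 0, 0, 0, 0, 0.02, 0, 0, 0, 0, 0.02, 0, 0, 0, 0, 0.02, 0, 0, 0, 0, 0.02, 0, 0, 0, 0, 0.02, 0, 0, 0, 0, 0.02, 0, 0, 0, 0, 0.02, 0, 0, 0, 0, 0.02, 0, 0]}}

```text
clock: 16.3
position: [0.5021, -0.0752, 0.03]
ee_rot: [-0.0, -0.001, 1.0, 0.0]
contact_force: [-0.2, -1.7, -0.6]
width: -0.0001
```

Emit:
{"fn": "carry_out", "kwargs": {"moves": [0, 0, 0.02, 0, 0, 0, 0, 0.02, 0, 0, 0, 0, 0.02, 0, 0, 0, 0, 0.02, 0, 0, 0, 0, 0.02, 0, 0, 0, 0, 0.02, 0, 0, 0, 0, 0.02, 0, 0, 0, 0, 0.02, 0, 0, 0, 0, 0.02, 0, 0, 0, 0, 0.02, 0, 0]}}

```text
clock: 17.3
position: [0.5021, -0.0732, 0.03]
ee_rot: [-0.0, -0.001, 1.0, 0.0]
contact_force: [-0.2, -1.4, -1.4]
width: -0.0002
```

Emit:
{"fn": "carry_out", "kwargs": {"moves": [0, 0, 0.02, 0, 0, 0, 0, 0.02, 0, 0, 0, 0, 0.02, 0, 0, 0, 0, 0.02, 0, 0, 0, 0, 0.02, 0, 0, 0, 0, 0.02, 0, 0, 0, 0, 0.02, 0, 0, 0, 0, 0.02, 0, 0, 0, 0, 0.02, 0, 0, 0, 0, 0.02, 0, 0]}}

```text
clock: 18.3
position: [0.5024, -0.0718, 0.0301]
ee_rot: [0.0, -0.001, 1.0, -0.0]
contact_force: [-0.6, -6.9, -0.8]
width: 0.0001
```

Bumper felt: 6.9 N in total, of which about 2 N is sliding friction. A little more.

Emit:
{"fn": "carry_out", "kwargs": {"moves": [0, 0, 0.02, 0, 0, 0, 0, 0.02, 0, 0, 0, 0, 0.02, 0, 0, 0, 0, 0.02, 0, 0, 0, 0, 0.02, 0, 0, 0, 0, 0.02, 0, 0, 0, 0, 0.02, 0, 0, 0, 0, 0, 0, 0, 0, 0, 0, 0, 0, 0, 0, 0, 0, 0]}}

```text
clock: 19.3
position: [0.5026, -0.0711, 0.0302]
ee_rot: [0.0, -0.001, 1.0, -0.001]
contact_force: [-0.4, -8.3, -1.2]
width: 0.0001
```

Emit:
{"fn": "carry_out", "kwargs": {"moves": [0, 0, 0.02, 0, 0, 0, 0, 0.02, 0, 0, 0, 0, 0.02, 0, 0, 0, 0, 0.02, 0, 0, 0, 0, 0.02, 0, 0, 0, 0, 0.02, 0, 0, 0, 0, 0, 0, 0, 0, 0, 0, 0, 0, 0, 0, 0, 0, 0, 0, 0, 0, 0, 0]}}

```text
clock: 20.3
position: [0.5028, -0.0705, 0.0304]
ee_rot: [0.001, -0.001, 1.0, -0.002]
contact_force: [-0.5, -10.0, -0.8]
width: 0.0001
```

Emit:
{"fn": "carry_out", "kwargs": {"moves": [0, 0, 0.02, 0, 0, 0, 0, 0.02, 0, 0, 0, 0, 0.02, 0, 0, 0, 0, 0.02, 0, 0, 0, 0, 0, 0, 0, 0, 0, 0, 0, 0, 0, 0, 0, 0, 0, 0, 0, 0, 0, 0, 0, 0, 0, 0, 0, 0, 0, 0, 0, 0]}}

```text
clock: 21.3
position: [0.503, -0.0701, 0.0304]
ee_rot: [0.001, -0.001, 1.0, -0.002]
contact_force: [-0.7, -10.4, -0.5]
width: -0.0004
```

Run:
```python
from h import *
s=manip.get_state(); print(s['position'],s['contact_force'],s['moment'])
im,C=grab('scene','s4.png')
cv2.imwrite('pics/s4c.png',cv2.resize(im[130:230,190:330],None,fx=5.5,fy=5.5,interpolation=2))
```

```text
[ 0.50300212 -0.07006251  0.03043714] [ -0.66788036 -10.43038452  -0.54549432] [-1.6795632   0.09716991  0.02739486]
```

View pics/s4c.png

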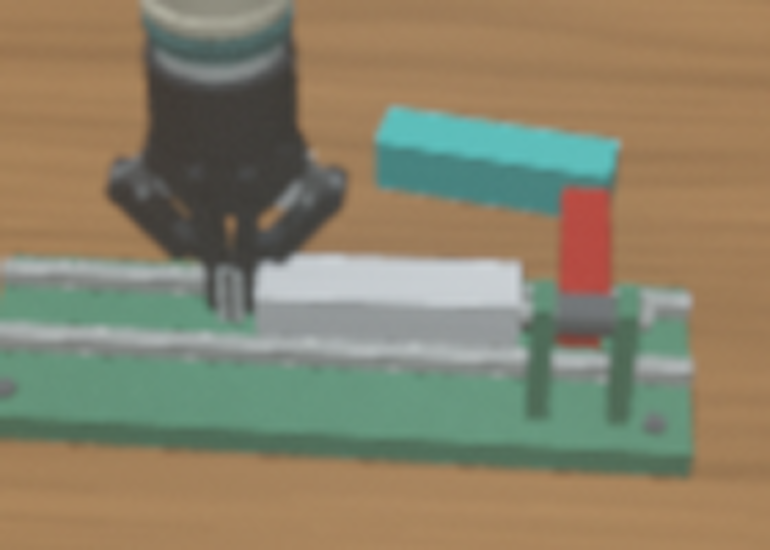

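The blank is seated: the wrist reads 10.4 N, so about 8–10 N is on the bumper, and the blank is flat with the flag down. I back off slowly so the rubber relaxes until friction holds it.

Emit:
{"fn": "carry_out", "kwargs": {"moves": [0, 0, -0.02, 0, 0, 0, 0, -0.02, 0, 0, 0, 0, -0.03, 0, 0, 0, 0, -0.03, 0, 0, 0, 0, -0.03, 0, 0, 0, 0, -0.03, 0, 0, 0, 0, -0.03, 0, 0, 0, 0, -0.03, 0, 0, 0, 0, -0.03, 0, 0, 0, 0, -0.03, 0, 0]}}

```text
clock: 22.35
position: [0.5021, -0.0709, 0.03]
ee_rot: [-0.0, -0.001, 1.0, -0.0]
contact_force: [-0.1, -5.3, -0.5]
width: -0.0
```

Emit:
{"fn": "carry_out", "kwargs": {"moves": [0, 0, -0.03, 0, 0, 0, 0, -0.03, 0, 0, 0, 0, -0.03, 0, 0, 0, 0, -0.05, 0, 0, 0, 0, -0.1, 0, 0, 0, 0, -0.3, 0, 0, 0, 0, -0.5, 0, 0, 0, 0, -1, 0, 0, 0, 0, 0, 0, 0, 0, 0, 0, 0, 0]}}

```text
clock: 23.35
position: [0.5022, -0.0914, 0.03]
ee_rot: [0.0, -0.0, 1.0, 0.0]
contact_force: [0.0, 0.4, -0.3]
width: -0.0
```

Emit:
{"fn": "carry_out", "kwargs": {"moves": [0, 0, 0, 1, 0, 0, 0, 0, 2, 0, 0, 0, 0, 4, 0, 0, 0, 0, 4, 0, 0, 0, 0, 4, 0, 0, 0, 3, 4, 0, 0, 0, 3, 3, 0, 0, 0, 3, 0, 0, 0, 0, 0, 0, 0, 0, 0, 0, 0, 0]}}

```text
clock: 24.35
position: [0.5017, -0.0005, 0.2505]
ee_rot: [0.0, -0.002, 1.0, -0.0]
contact_force: [-0.0, -1.0, 0.1]
width: 0.0003
```

Run:
```python
from h import *
s=manip.get_state(); print(s['position'],s['contact_force'],s['clock'])
im,C=grab('wrist','w2.png')
cv2.imwrite('pics/w2c.png',cv2.resize(im[90:250,180:440],None,fx=3,fy=3,interpolation=2))
```

```text
[ 0.50167634 -0.00051982  0.2505094 ] [-0.03658827 -1.02694463  0.14947925] 24.35
```

View pics/w2c.png

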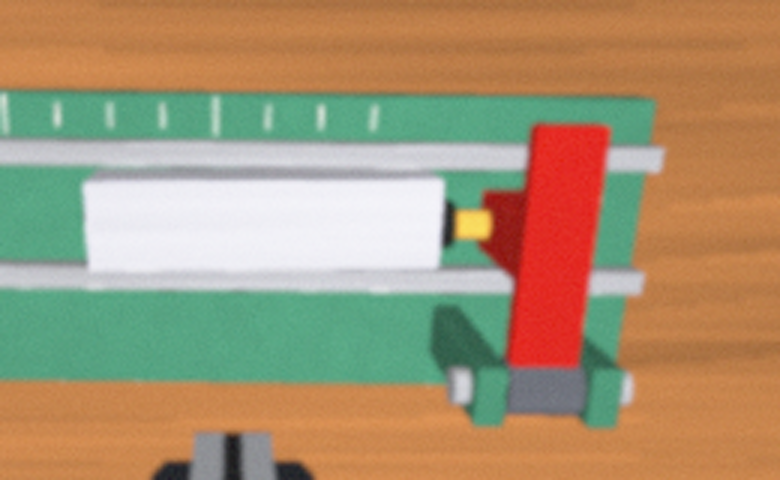

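The wrist crop shows the blank straight in the channel, its front at (443,222) directly against the black bumper, and the flag across the channel. Handing in.

```bash
python3 -c "
from rig import manip; print(manip.sign_off())"
```

```text
the job is handed in; nothing more can be done
None
```

The job is handed in after about 24 s of robot time. No verdict is reported.

**What I did:** I hooked the flag from behind with shut fingers and swung it fully down. I then pushed the large pale blank along the trough from behind until it was seated on the bumper, and backed off slowly.

**Last checks:**
- **Flag:** it stopped firmly, pressing back with 6.9 N at z = 0.0899 m against the 0.090 m given for the tab when down.
- **Seating force:** the wrist read 10.4 N. Less about 2 N of sliding friction, that is roughly 8–10 N on the bumper, an estimate because the squeeze is not reported.
- **Final wrist view:** the blank lies straight in the channel touching the bumper, with the flag down. The remaining squeeze after release is too small to measure by sight. I expect friction to hold it above 0.1 mm.
- **Disagreement:** the top and wrist cameras differed by about 4 mm across the trough. I used a value between them, well inside the finger clearance.
- **Other things on the bench:** the arm's path kept clear of them and nothing else was felt. I did not measure their positions at the end.

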